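Uncover the stove dial and hold it at ignition

ROBOT

A 6-joint arm with a two-finger parallel gripper is mounted at the origin on the work surface. World frame = base frame: x ahead of the robot, y to its left, z up, the work surface at z = 0. Lengths are in m, angles in degrees, forces in N, time in s.
With the tool pointing down it reaches from about 0.35 to 0.775 m from the base axis. Payload 5.5 kg.
Tool frame: the origin (TCP) lies midway between the tips of the shut fingers; the grasp point (between the pads) lies 19 mm behind it (env.grasp_offset is the distance from the TCP to the grasp point, in m); z points along the fingers, y is the line along which they close (so a half turn about z gives the same grasp; the last joint's range is limited). The gripper opens to 85 mm and grips with 20 to 120 N. Pads are 22 mm wide; open, the fingers measure 114 mm over their backs; the gripper's body (76 mm by 85 mm) begins 54 mm behind the grasp point. The pads swing forward as they close: fully open they stand 13 mm farther back than shut.
Start: joints at [55.829, 17.945, 2.641, 74.691, 0, 82.002], TCP at [0.254, 0.516, 0.202] pointing down, gripper open.
Joint ranges: [-158.12, 158.12], [-49.38, 96.58], [-58.88, 72.47], [-126.05, 133.96], [-84.25, 85.87], [-180, 180]. Speed limits (degrees/s): [147.25, 147.25, 180, 180, 180, 180].

INTERFACE

Orientations are given as a 3x3 rotation matrix whose columns are the frame's x, y, z axes.
In Python, from station import env, optics gives the robot as it stands.
- The arm moves only by the tool carry_out, never from a script. Its argument "targets" is a list of rows, each a list of 3 entries, a list of its own where there are three numbers: the shift along the tool's x, y, z in cm, then the turn about the tool's z in rad, then the finger opening in cm, from 0 to 8.54. In form: [[[x, y, z], spin, grip], ...]. A call has 1 to 20 rows; each row shifts and turns the commanded pose from where the row before left it, along the tool's axes as they then stand; what a row does not reach is not made up. A row lasts 1/10 s, in which the tool goes at most 50 mm and 8.59 degrees, less where a joint would pass 70% of its speed; a pose out of reach is approached as far as the arm can. A call is refused whole if a number of a shift passes 5 or a number of a turn 0.15, either way. A call with a gripper value outside its range is refused whole. The fingers move at their own pace and stop on an object; the grip force is fixed at half the most. Time passes only in rows, so rows that do not move let the fingers close. It gives the time, the measured TCP pose, the force, the opening and the grip force at its end, in the units of the state.
- env.get_state(): the state, without advancing time (a new reading comes with each control period).
- optics.get_image(name): name is "scene" or "top"; returns the picture (400x640x3 uint8, red, green, blue); there is no depth.
- optics.camera_info(name): a dict with "K" (3x3 intrinsics, pixels), "pose" (4x4, takes a point from camera to world coordinates). Camera axes: x right, y down, z forward; pixel columns grow to the right and rows downward; lengths in m; the calibration is good to about 2 mm. A picture is of the moment at which its call begins. camera_info takes no time and is no camera call.
- env.hand_in(): hands the job in; it is judged then, once.
The state is a dict: "time_s": time; "qpos": joint angles; "dq": joint speeds; "effort": joint torques, N m; "tool_pos": TCP position; "tcp_rot": TCP orientation; "ft_force": force on the tool from outside, world axes, zero at the start; "wrist_torque": the same for the moment, N m; "opening": finger opening in m; "grip_force": force on a finger pad.
Only numpy, scipy, OpenCV 4.12 (cv2) and the standard library are available. Lean on these libraries where they do the work, as an engineer would, in place of code of your own. Each camera call takes 0.05 s, during which the arm holds its last target. There are 200 camera calls.

TASK

Lift the orange rain cap off the stove's dial and set it down in the empty part of the purple tray, open side down as it stood. Then turn the dial clockwise, past the first two clicks, to the third (the red dot) and finish while still gripping it there against its return spring. Do not push the tray about, nor shift or knock over the spice jar that stands in it.

Things in the scene. Friction and masses are not known exactly. Their poses are not given: they have to be found in the camera images.
- stove: fixed portable gas stove, green box 300 (x) x 360 (y) mm. Origin: centre of its underside. Flat deck 78 above the bench; burner and four pan supports (to 108 above the bench) within 105 of local (10, 65). The dial's vertical axis is at local x -90, y -120.
- red_dot (a point): the larger red dot painted on the deck for the third click (ignition), 45 mm from the dial axis. Along the same circle, anticlockwise from it seen from above: two yellow dots (second, first click), then a white dot (off, on the stove's -x side of the dial).
- dial (a joint): dial angle, rad: 0 = off, grows clockwise seen from above. Clicks (shallow detents) at 0.4, 0.8, 1.2; the third, 1.2, is the red dot. Let go, its spring always turns it back to 0: 0.14 N m at 0 rising to 0.24 at 1.2, plus about 0.06 to get over each click. Hard stop at 1.3.
- dial_grip: the dial's grey grip bar, turning with it: 44 mm long (its x), 11 thick (y), 24 high, on a black skirt (radius 24, top 10 above the deck). Origin: centre of the bar's underside, on the dial axis, 88 above the bench. A red stripe on top of its +x end is the pointer: it points at the dot selected. Under the cap at the start.
- cap: loose orange rain cap over the dial, an inverted cup: outer radius 34 mm, wall 3, 42 high; on top in the middle a round grip post, radius 11, 30 high (its top 72 above the rim). Origin: centre of the open lower rim, z up. Stands on the deck and lifts straight off; raise it 40 before moving sideways, to clear the bar. 50 to 100 g.
- tray: purple plastic tray, loose, 500 g, 260 (x) x 180 (y) mm outside, 26 high, walls and floor 5 thick. Origin: centre of its underside. A spice jar stands towards its +x end; the half at its -x end is empty.
- spice_jar: amber spice jar standing in the tray near its +x end, radius 22, height 75 (mm); loose bystander, origin at its underside centre

How it is judged:
By the outcome, as a careful person would: the job done as asked, in the order asked, and still so for the second after the job is handed in, while the arm keeps its last pose, push and grip.
It also fails if it takes over 48 s, if anything falls off the work surface, if the arm or the gripper's body presses on something with over 40 N, if the wrist force passes 120 N, or if a joint passes its speed limit or range.

## Working session

There is one attempt and no reset: what is moved stays moved. The work goes in short steps, Python scripts to look and compute and a tool call to move; the robot and the scene stay as the last step left them, time stands still between calls to the robot, and variables do not carry over. Pictures are saved under pics/ and viewed, at most 10 in all, crops included, and the job is handed in when it is done.

Besides the shell and the picture viewer there is one more tool, called after "Emit:" as a command line: name --argument value ..., lists and objects as JSON in quotes. carry_out: Moves the arm, as the interface text tells. Its arguments: {"type":"object","properties":{"targets":{"type":"array","items":{"type":"array"}}},"required":["targets"]}

```bash
mkdir -p pics; python3 - <<'E'
from station import env, optics
import cv2
for n in ("scene","top"):
    im=optics.get_image(n); cv2.imwrite(f"pics/{n}0.png",im[:,:,::-1])
    i=optics.camera_info(n); print(n,i["K"],i["pose"])
s=env.get_state(); print(s, env.grasp_offset)
E
```

```text
scene [[497.25924086   0.         317.64920074]
 [  0.         497.25924086 194.12992731]
 [  0.           0.           1.        ]] [[ 0.70702012  0.51285834 -0.48692799  1.09561632]
 [ 0.70691654 -0.53179748  0.46632654 -0.5791301 ]
 [-0.01978763 -0.6739197  -0.73853956  0.88611379]
 [ 0.          0.          0.          1.        ]]
top [[473.28364945   0.         328.48446242]
 [  0.         473.28364945 201.77128981]
 [  0.           0.           1.        ]] [[-0.01717674 -0.98611106  0.16519666  0.41467081]
 [-0.99967329  0.02006539  0.01583305 -0.09526879]
 [-0.01892788 -0.16487073 -0.98613355  0.99753738]
 [ 0.          0.          0.          1.        ]]
{'time_s': 0.1, 'qpos': array([ 5.58280396e+01,  1.79890912e+01,  2.58287740e+00,  7.46917007e+01,
       -1.06265720e-03,  8.20010440e+01]), 'dq': array([-0.04774012, -0.18449526,  0.12721759,  0.09818806,  0.15058112,
        0.11188004]), 'effort': array([ 2.71379613e-03, -4.81724918e+01,  2.99243885e+01,  1.27058389e-02,
       -9.04857075e-05,  5.88062207e-06]), 'tool_pos': array([0.25334659, 0.51560023, 0.20096804]), 'tcp_rot': array([[-8.97466195e-01,  4.41082234e-01, -9.44524466e-04],
       [ 4.41083191e-01,  8.97465091e-01, -1.42431009e-03],
       [ 2.19439860e-04, -1.69488402e-03, -9.99998540e-01]]), 'ft_force': array([-0.3363794 , -0.27975613,  0.44795665]), 'wrist_torque': array([0.01150001, 0.0296605 , 0.01636577]), 'grip_force': 0.0, 'opening': 0.08554046837106304} 0.0187
```

View pics/scene0.png

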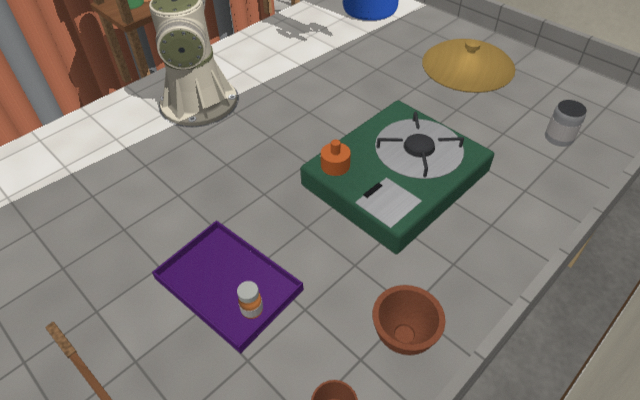

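View pics/top0.png

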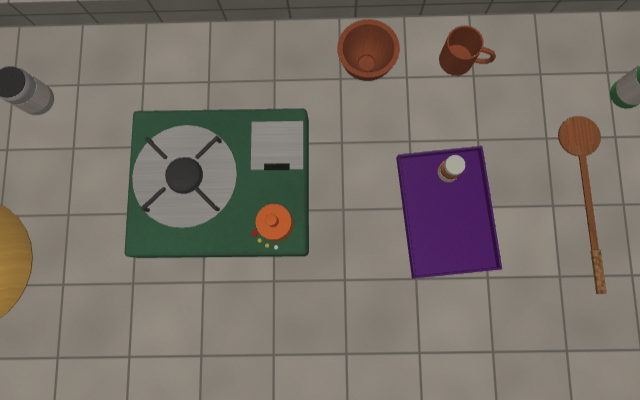

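```bash
cat > h.py <<'E'
from station import env, optics
import cv2, numpy as np
from scipy.optimize import minimize
INF={n:optics.camera_info(n) for n in ("scene","top")}
def proj(n,P):
    T=np.linalg.inv(INF[n]["pose"]); q=(np.c_[P,np.ones(len(P))]@T.T)[:,:3]@INF[n]["K"].T
    return q[:,:2]/q[:,2:]
def ray(n,uv,z):
    T=INF[n]["pose"]; d=T[:3,:3]@np.linalg.solve(INF[n]["K"],[*uv,1]); return T[:3,3]+d*(z-T[2,3])/d[2]
def mask(im,lo,hi):
    m=cv2.inRange(cv2.cvtColor(im,cv2.COLOR_RGB2HSV),lo,hi)
    k,l,s,c=cv2.connectedComponentsWithStats(m); return l,s
def fill(P,S=4):
    m=np.zeros((400*S,640*S),np.uint8)
    hull=cv2.convexHull(((P+.5)*S*16-8).astype(np.int32)); cv2.fillConvexPoly(m,hull,255,shift=4); 
    return m
def fit(masks,pts,x0,step):
    """masks: {cam: uint8 mask}, made convex; pts(x)->list of Nx3 hull parts"""
    H={n:cv2.resize(m,None,fx=4,fy=4,interpolation=cv2.INTER_NEAREST) for n,m in masks.items()}
    def c(x):
        e=0
        for n,m in H.items():
            r=np.zeros_like(m)
            for P in pts(x): r|=fill(proj(n,P))
            e+=1-np.count_nonzero(r&m)/np.count_nonzero(r|m)
        return e
    sim=np.vstack([x0]+[np.array(x0)+np.eye(len(x0))[i]*step[i] for i in range(len(x0))])
    r=minimize(c,x0,method="Nelder-Mead",options=dict(initial_simplex=sim,xatol=1e-4,fatol=1e-4))
    return r.x,r.fun
A=np.linspace(0,2*np.pi,48)
def cyl(x,y,r,z0,z1): return np.vstack([np.c_[x+r*np.cos(A),y+r*np.sin(A),A*0+z] for z in (z0,z1)])
def box(x,y,a,lx,ly,z0,z1):
    R=np.array([[np.cos(a),-np.sin(a)],[np.sin(a),np.cos(a)]])
    q=np.array([[1,1],[1,-1],[-1,-1],[-1,1]])*[lx/2,ly/2]@R.T+[x,y]
    return np.vstack([np.c_[q,np.full(4,z)] for z in (z0,z1)])
def big(im,lo,hi,hull=False,near=None):
    l,s=mask(im,lo,hi); 
    i=1+np.argmax(s[1:,4]) if near is None else l[near[1],near[0]]
    m=(l==i).astype(np.uint8)*255
    if hull:
        o=np.zeros_like(m); cv2.fillConvexPoly(o,cv2.convexHull(cv2.findNonZero(m)),255); m=o
    return m
E
python3 - <<'E'
from h import *
ims={n:cv2.imread(f"pics/{n}0.png")[:,:,::-1].copy() for n in INF}
for n,p in (("scene",(335,165)),("top",(285,230)),("scene",(310,180)),("scene",(200,300)),("top",(450,230))):
    print(n,p,cv2.cvtColor(ims[n],cv2.COLOR_RGB2HSV)[p[1],p[0]])
pur={n:big(ims[n],(125,80,30),(155,255,255),True) for n in ims}
grn={n:big(ims[n],(55,60,15),(95,255,255),True) for n in ims}
cap={n:big(ims[n],(3,180,90),(18,255,255),False,p) for n,p in (("scene",(335,165)),("top",(285,230)))}
for d in (pur,grn,cap): print([cv2.countNonZero(m) for m in d.values()])
c=ray("top",(272,222),.12); print("cap0",c)
print("cap",fit(cap,lambda x:[cyl(*x,.034,.078,.12),cyl(*x,.011,.12,.15)],c[:2],[.005,.005]))
t=ray("top",(448,213),.02)
print("tray",fit(pur,lambda x:[box(*x,.26,.18,0,.026)],[*t[:2],.1],[.01,.01,.1]))
t=ray("top",(218,183),.05)
print("stove",fit(grn,lambda x:[box(*x,.30,.36,0,.078)],[*t[:2],0],[.01,.01,.1]))
print("jar",ray("top",(455,165),.075),ray("scene",(248,290),.075))
for p in ((276,247),(267,245),(260,240),(254,232)): print(p,ray("top",p,.078))
for n,b in (("scene",(280,120,400,200)),("top",(230,200,310,260))): pass
cv2.imwrite("pics/crop.png",cv2.resize(ims["top"][195:265,225:315,::-1],None,fx=8,fy=8,interpolation=cv2.INTER_CUBIC))
E
```

```text
scene (335, 165) [ 11 187 127]
top (285, 230) [ 10 192 182]
scene (310, 180) [ 75 100  66]
scene (200, 300) [139 165 108]
top (450, 230) [140 170  96]
[10451, 11228]
[16480, 26443]
[518, 1060]
cap0 [0.5254557  0.02516756 0.12      ]
cap (array([0.52729297, 0.02374539]), np.float64(0.5023149096601492))
tray (array([ 0.55501965, -0.32739901,  0.08431585]), np.float64(0.022823569142323752))
stove (array([ 0.61487626,  0.14273158, -0.01019395]), np.float64(0.10515806054553145))
jar [ 0.6383502  -0.33378316  0.075     ] [ 0.63924757 -0.33104263  0.075     ]
(276, 247) [0.48168705 0.02301648 0.078     ]
(267, 245) [0.48589536 0.04056601 0.078     ]
(260, 240) [0.49588533 0.0542866  0.078     ]
(254, 232) [0.51175886 0.06615587 0.078     ]
```

View pics/crop.png

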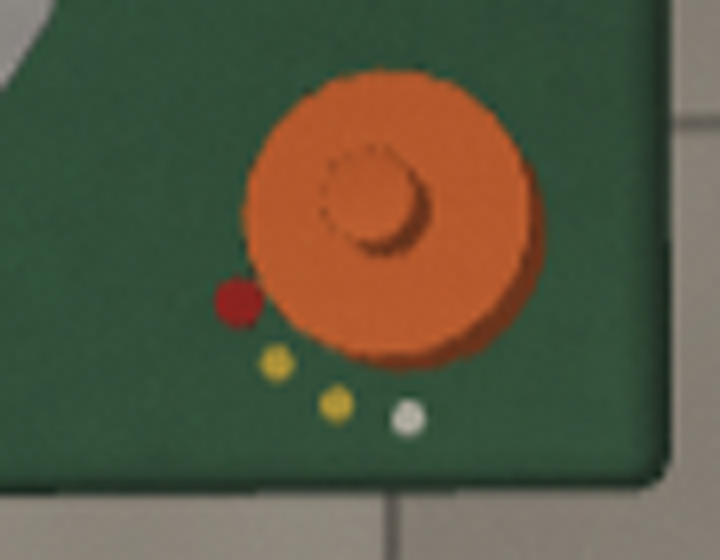

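The crop shows the cap (post centre about (271, 220)), with the red dot at (254.9, 232.7), yellow at (259.6, 240.4) and (267.1, 245.5), and white at (276, 247.2). I'll refine the cap, stove and dial axis fits.

```bash
python3 - <<'E'
from h import *
ims={n:cv2.imread(f"pics/{n}0.png")[:,:,::-1].copy() for n in INF}
cap={n:big(ims[n],(0,140,50),(20,255,255),False,p) for n,p in (("scene",(335,165)),("top",(285,230)))}
print([cv2.countNonZero(m) for m in cap.values()])
for k in (cap,{"top":cap["top"]},{"scene":cap["scene"]}):
  print("cap",fit(k,lambda x:[cyl(*x,.034,.078,.12),cyl(*x,.011,.12,.15)],[.527,.024],[.005,.005]))
l,s=mask(ims["top"],(50,40,10),(95,255,255)); m=np.isin(l,[i for i in range(1,len(s)) if s[i,4]>30]).astype(np.uint8)*255
o=np.zeros_like(m); cv2.fillConvexPoly(o,cv2.convexHull(cv2.findNonZero(m[:, :330].copy())),255)
print("stove",fit({"top":o},lambda x:[box(*x,.30,.36,0,.078)],[.615,.143,-.01],[.01,.01,.1]))
D=np.array([ray("top",p,.078)[:2] for p in ((254.9-.06,232.25),(259.1,239.9),(266.6,245),(275.5,246.75))])
# dial axis + off direction from dots
ang=np.array([1.2,.8,.4,0])
f=lambda x:sum(np.sum((D[i]-(x[:2]+.045*np.array([np.cos(np.pi+x[2]-a),np.sin(np.pi+x[2]-a)])))**2) for i,a in enumerate(ang))*1e6
r=minimize(f,[.527,.024,0],method="Nelder-Mead",options=dict(xatol=1e-6,fatol=1e-4)); print(r.x,r.fun,D)
E
```

```text
[853, 1130]
cap (array([0.52704748, 0.0238513 ]), np.float64(0.12748693954836088))
cap (array([0.52701748, 0.02376097]), np.float64(0.06179174684626898))
cap (array([0.52700541, 0.02400032]), np.float64(0.0653648509763618))
stove (array([ 0.61776781,  0.14153621, -0.01047432]), np.float64(0.02099699583915693))
[ 0.52688222  0.02281178 -0.0217496 ] 0.6607214103560228 [[0.5112369  0.06450441]
 [0.49611347 0.05604723]
 [0.48590986 0.04134608]
 [0.48219005 0.02399084]]
```

Emit:
carry_out --targets '[[[0, 0, 0], -0.1, 8.54], [[0, 0, 0], -0.1, 8.54], [[0, 0, 0], -0.1, 8.54], [[0, 0, 0], -0.1, 8.54], [[0, 0, 0], -0.04, 8.54], [[0, 0, 0], 0, 8.54]]'

```text
time_s: 0.7
tool_pos: [0.2535, 0.5158, 0.2013]
tcp_rot: [[-1.0, 0.017, -0.001], [0.017, 1.0, -0.001], [0.001, -0.001, -1.0]]
ft_force: [-0.3, 0.3, -0.0]
opening: 0.0855
grip_force: 0.0
```

```bash
cat >> h.py <<'E'
def to(x,y,z):
    s=env.get_state(); R=s["tcp_rot"]; d=np.array([x,y,z])-s["tool_pos"]
    print("t",round(s["time_s"],2),"pos",s["tool_pos"].round(4),"yang",np.degrees(np.arctan2(R[1,1],R[0,1])).round(2),"z",R[:,2].round(4),"F",s["ft_force"].round(1),"M",s["wrist_torque"].round(2),"open",round(s["opening"]*1000,1),"grip",round(s["grip_force"]),"q",s["qpos"].round(1))
    print("tool shift cm",(R.T@d*100).round(2))
E
python3 -c "
from h import *
to(.527,.0237,.20)"
```

```text
t 0.7 pos [0.2535 0.5158 0.2013] yang 89.04 z [-5.e-04 -8.e-04 -1.e+00] F [-0.3  0.3 -0. ] M [-0.    0.01 -0.  ] open 85.5 grip 0 q [55.8 18.   2.6 74.7 -0.  56.8]
tool shift cm [-28.17 -48.74   0.16]
```

Emit:
carry_out --targets '[[[-0.8, -1.4, 0], 0, 8.54], [[-1.6, -2.8, 0], 0, 8.54], [[-1.6, -2.8, 0], 0, 8.54], [[-1.6, -2.8, 0], 0, 8.54], [[-1.6, -2.8, 0], 0, 8.54], [[-1.6, -2.8, 0], 0, 8.54], [[-1.6, -2.8, 0], 0, 8.54], [[-1.6, -2.8, 0], 0, 8.54], [[-1.6, -2.8, 0], 0, 8.54], [[-1.6, -2.8, 0], 0, 8.54], [[-1.6, -2.8, 0], 0, 8.54], [[-1.6, -2.8, 0], 0, 8.54], [[-1.6, -2.8, 0], 0, 8.54], [[-1.6, -2.8, 0], 0, 8.54], [[-1.6, -2.8, 0], 0, 8.54], [[-1.6, -2.8, 0], 0, 8.54], [[-1.6, -2.8, 0], 0, 8.54], [[-1.6, -2.8, 0], 0, 8.54], [[-0.17, 0.26, 0], 0, 8.54], [[0, 0, 0], 0, 8.54]]'

```text
time_s: 2.7
tool_pos: [0.5267, 0.0231, 0.2014]
tcp_rot: [[-1.0, 0.019, -0.001], [0.019, 1.0, 0.0], [0.001, 0.0, -1.0]]
ft_force: [-0.7, 0.4, -0.2]
opening: 0.0856
grip_force: 0.0
```

```bash
python3 -c "
from h import *
to(.527,.0237,.124)"
```

```text
t 2.7 pos [0.5267 0.0231 0.2014] yang 88.89 z [-1.e-03  4.e-04 -1.e+00] F [-0.7  0.4 -0.2] M [ 0.05 -0.01 -0.03] open 85.6 grip 0 q [-6.2 12.7 -4.4 72.9  0.  -5.1]
tool shift cm [-0.03  0.05  7.74]
```

Emit:
carry_out --targets '[[[0, 0.05, 1], 0, 8.54], [[0, 0, 1.5], 0, 8.54], [[0, 0, 1.5], 0, 8.54], [[0, 0, 1.5], 0, 8.54], [[0, 0, 1.2], 0, 8.54], [[0, 0, 1], 0, 8.54], [[0, 0, 0], 0, 8.54]]'

```text
time_s: 3.4
tool_pos: [0.5257, 0.0251, 0.1232]
tcp_rot: [[-1.0, 0.016, -0.003], [0.016, 1.0, 0.0], [0.003, 0.0, -1.0]]
ft_force: [0.4, -0.7, 0.3]
opening: 0.0856
grip_force: 0.0
```

Emit:
carry_out --targets '[[[0, 0, 0], 0, 6], [[0, 0, 0], 0, 4], [[0, 0, 0], 0, 3], [[0, 0, 0], 0, 2.5], [[0, 0, 0], 0, 2.2], [[0, 0, 0], 0, 1.5], [[0, 0, 0], 0, 1.5], [[0, 0, 0], 0, 1.5], [[0, 0, 0], 0, 1.5], [[0, 0, 0], 0, 1.5]]'

```text
time_s: 4.4
tool_pos: [0.5271, 0.0245, 0.1248]
tcp_rot: [[-1.0, 0.017, 0.0], [0.017, 1.0, 0.0], [-0.0, 0.0, -1.0]]
ft_force: [0.1, -0.7, 0.3]
opening: 0.015
grip_force: 0.0
```

```bash
python3 -c "
from h import *
to(.527,.0237,.2)"
```

```text
t 4.4 pos [0.5271 0.0245 0.1248] yang 89.04 z [ 0.  0. -1.] F [ 0.1 -0.7  0.3] M [-0.01  0.03 -0.05] open 15.0 grip 0 q [ -6.1  14.8 -12.6  62.5   0.   -5.1]
tool shift cm [ 0.01 -0.08 -7.52]
```

```bash
python3 - <<'E'
from h import *
a=optics.get_image("scene")[80:240,250:450,::-1]; b=optics.get_image("top")[150:310,200:400,::-1]
cv2.imwrite("pics/c1.png",np.hstack([cv2.resize(x,(400*1,320),interpolation=cv2.INTER_CUBIC) for x in (a,b)]))
E
```

```text
(no output)
```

View pics/c1.png

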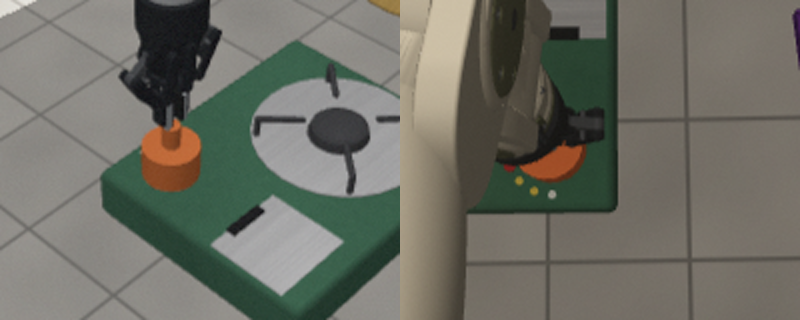

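The picture shows the shut fingers just behind or above the post (crop (170, 100); post top at (172, 120)), so they closed on nothing. I'll compare the projected TCP with the fingers as seen.

```bash
python3 - <<'E'
from h import *
im=optics.get_image("scene")
s=env.get_state(); p=s["tool_pos"]; print(p)
P=np.array([p,p+[0,0,.0187],[.527,.0237,.15],[.527,.0237,.12]]); uv=proj("scene",P); print(uv)
x0,y0=300,90
c=cv2.resize(im[y0:y0+90,x0:x0+90,::-1],None,fx=6.6,fy=6.6,interpolation=cv2.INTER_CUBIC)
for q,col in zip(uv,((0,0,255),(0,255,255),(0,255,0),(255,0,0))): cv2.circle(c,tuple(((q-[x0,y0]+.5)*6.6).astype(int)),3,col,-1)
cv2.imwrite("pics/c2.png",c)
E
```

```text
[0.52715776 0.02453539 0.12479613]
[[335.35250401 149.97632714]
 [335.40716345 143.7632141 ]
 [335.11463231 141.71487443]
 [335.03296276 151.69417627]]
```

View pics/c2.png

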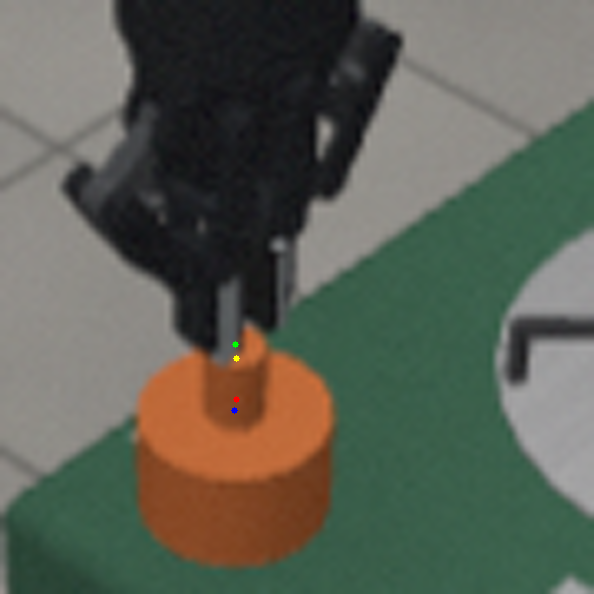

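```bash
python3 - <<'E'
from h import *
for z in (.125,.14,.15,.155): print(z,[ray("scene",(300+u/6.6-.5,90+v/6.6-.5),z).round(4) for u,v in ((228,362),(280,325))])
s=env.get_state(); print(s["effort"].round(1),s["qpos"])
E
```

```text
0.125 [array([0.5121, 0.036 , 0.125 ]), array([0.5119, 0.0624, 0.125 ])]
0.14 [array([0.5236, 0.0239, 0.14  ]), array([0.5234, 0.0498, 0.14  ])]
0.15 [array([0.5313, 0.0158, 0.15  ]), array([0.5311, 0.0414, 0.15  ])]
0.155 [array([0.5351, 0.0117, 0.155 ]), array([0.5349, 0.0371, 0.155 ])]
[  0.  -43.4  28.4   0.   -0.    0. ] [-6.05879400e+00  1.48148521e+01 -1.26408376e+01  6.25403212e+01
  6.82553986e-03 -5.09839217e+00]
```

Emit:
carry_out --targets '[[[0, 0, 0], 0, 4.5], [[0, 0, 0], 0, 4.5], [[0, 0, 0], 0, 4.5], [[0, -0.05, 0.5], 0, 4.5], [[0, 0, 0.5], 0, 4.5], [[0, 0, 0.5], 0, 4.5], [[0, 0, 0], 0, 4.5]]'

```text
time_s: 5.25
tool_pos: [0.5263, 0.0241, 0.1087]
tcp_rot: [[-1.0, 0.017, -0.002], [0.017, 1.0, 0.0], [0.002, 0.0, -1.0]]
ft_force: [0.8, 0.0, -0.6]
opening: 0.0449
grip_force: 0.0
```

```bash
python3 - <<'E'
from h import *
to(.527,.0237,.1)
im=optics.get_image("scene")
p=env.get_state()["tool_pos"]
x0,y0=300,90
c=cv2.resize(im[y0:y0+90,x0:x0+90,::-1],None,fx=6.6,fy=6.6,interpolation=cv2.INTER_CUBIC)
cv2.imwrite("pics/c3.png",c)
E
```

```text
t 5.25 pos [0.5263 0.0241 0.1087] yang 89.04 z [-1.8e-03  3.0e-04 -1.0e+00] F [ 0.8  0.  -0.6] M [-0.01 -0.02  0.02] open 44.9 grip 0 q [ -6.1  15.5 -14.2  60.5   0.   -5.2]
tool shift cm [-0.07 -0.04  0.87]
```

View pics/c3.png

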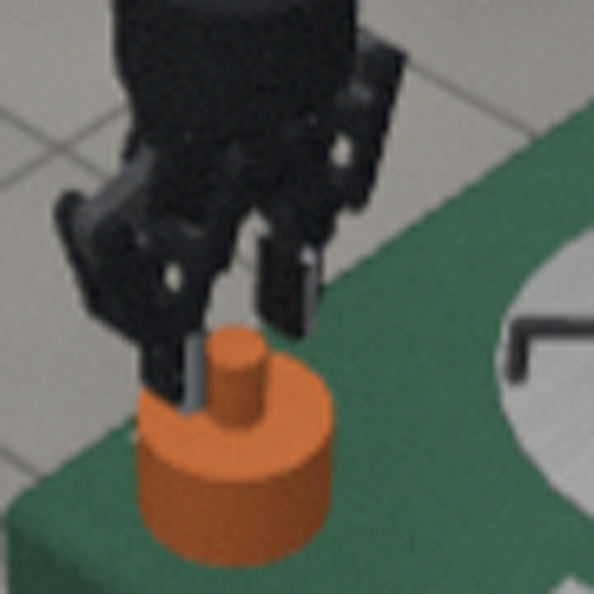

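Tips now flank the post, but about 10 mm higher than hoped (left tip crop (190, 412), right (303, 338)). The real tips stand about 25 mm above the reported TCP. I'll go down 10 mm and close.

Emit:
carry_out --targets '[[[0, 0, 0.5], 0, 4.5], [[0, 0, 0.5], 0, 4.5], [[0, 0, 0], 0, 3], [[0, 0, 0], 0, 2.4], [[0, 0, 0], 0, 1], [[0, 0, 0], 0, 1], [[0, 0, 0], 0, 1], [[0, 0, 0], 0, 1], [[0, 0, 0], 0, 1]]'

```text
time_s: 6.2
tool_pos: [0.5272, 0.024, 0.0999]
tcp_rot: [[-1.0, 0.017, 0.0], [0.017, 1.0, 0.0], [-0.0, 0.0, -1.0]]
ft_force: [-0.2, -0.6, -0.2]
opening: 0.02
grip_force: 58.6
```

```bash
python3 - <<'E'
from h import *
to(.527,.0237,.2)
E
```

```text
t 6.2 pos [0.5272 0.024  0.0999] yang 89.04 z [ 3.e-04  1.e-04 -1.e+00] F [-0.2 -0.6 -0.2] M [-0.01 -0.06 -0.05] open 20.0 grip 59 q [ -6.1  15.8 -15.   59.2   0.   -5.2]
tool shift cm [  0.02  -0.03 -10.01]
```

Emit:
carry_out --targets '[[[0, 0, -0.5], 0, 1], [[0, 0, -1], 0, 1], [[0, 0, -1.5], 0, 1], [[0, 0, -1.5], 0, 1], [[0, 0, -1.5], 0, 1], [[0, 0, -1], 0, 1], [[0, 0, -1], 0, 1], [[0, 0, 0], 0, 1]]'

```text
time_s: 7.0
tool_pos: [0.528, 0.0239, 0.1814]
tcp_rot: [[-1.0, 0.017, 0.003], [0.017, 1.0, -0.0], [-0.003, -0.0, -1.0]]
ft_force: [-0.5, -0.2, -0.7]
opening: 0.0198
grip_force: 58.7
```

```bash
python3 - <<'E'
from h import *
to(.493,-.332,.18)
im=optics.get_image("scene")
cv2.imwrite("pics/c4.png",cv2.resize(im[60:210,270:420,::-1],None,fx=4,fy=4,interpolation=cv2.INTER_CUBIC))
E
```

```text
t 7.0 pos [0.528  0.0239 0.1814] yang 89.03 z [ 2.7e-03 -2.0e-04 -1.0e+00] F [-0.5 -0.2 -0.7] M [-0.01  0.01  0.06] open 19.8 grip 59 q [-6.1 13.1 -6.8 70.   0.  -5.1]
tool shift cm [  2.91 -35.65   0.14]
```

View pics/c4.png

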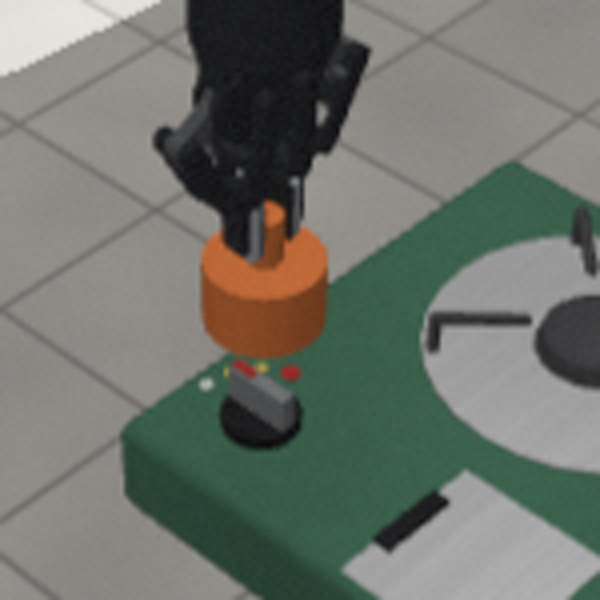

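The cap is lifted clear in the grip, and the dial's grey bar with its red pointer is exposed, with the dots around it. Now across to the tray.

Emit:
carry_out --targets '[[[0.1, -1, 0], 0, 1], [[0.2, -2, 0], 0, 1], [[0.2, -2.3, 0], 0, 1], [[0.2, -2.3, 0], 0, 1], [[0.2, -2.3, 0], 0, 1], [[0.2, -2.3, 0], 0, 1], [[0.2, -2.3, 0], 0, 1], [[0.2, -2.3, 0], 0, 1], [[0.2, -2.3, 0], 0, 1], [[0.2, -2.3, 0], 0, 1], [[0.2, -2.3, 0], 0, 1], [[0.2, -2.3, 0], 0, 1], [[0.2, -2.3, 0], 0, 1], [[0.2, -2.3, 0], 0, 1], [[0.2, -2.3, 0], 0, 1], [[0, -1.8, 0], 0, 1], [[0, -0.9, 0], 0, 1], [[0, 0, 0], 0, 1], [[0, 0, 0], 0, 1]]'

```text
time_s: 8.95
tool_pos: [0.492, -0.3309, 0.1794]
tcp_rot: [[-1.0, 0.017, -0.001], [0.017, 1.0, 0.001], [0.001, 0.001, -1.0]]
ft_force: [-0.5, 0.2, -1.6]
opening: 0.0199
grip_force: 58.8
```

```bash
python3 - <<'E'
from h import *
to(.493,-.332,.027)
im=optics.get_image("top")
i2=optics.get_image("scene")
cv2.imwrite("pics/top5.png",im[:,:,::-1])
cv2.imwrite("pics/c5.png",np.hstack([cv2.resize(i2[190:360,140:310,::-1],(400,400)),cv2.resize(im[195:265,235:305,::-1],(400,400),interpolation=cv2.INTER_CUBIC)]))
E
```

```text
t 8.95 pos [ 0.492  -0.3309  0.1794] yang 89.04 z [-5.0e-04  1.1e-03 -1.0e+00] F [-0.5  0.2 -1.6] M [ 0.03 -0.    0.  ] open 19.9 grip 59 q [-41.7  20.4   3.   72.6   0.  -40.7]
tool shift cm [-0.11 -0.13 15.24]
```

View pics/c5.png

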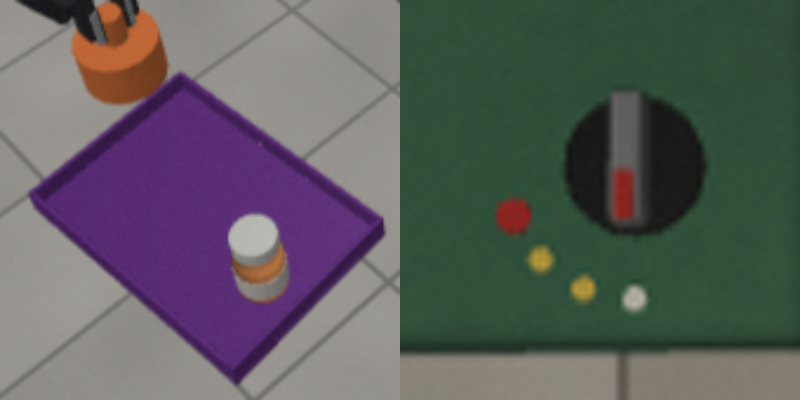

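The cap hangs over the empty end of the tray, and the jar is upright at (255, 255). On the right, the dial bar's red end points at the white dot (634, 298), so it is off. Now lowering.

Emit:
carry_out --targets '[[[0, 0, 1], 0, 1], [[0, 0, 2], 0, 1], [[0, 0, 2], 0, 1], [[0, 0, 2], 0, 1], [[0, 0, 2], 0, 1], [[0, 0, 2], 0, 1], [[0, 0, 1.5], 0, 1], [[0, 0, 1], 0, 1], [[0, 0, 0.7], 0, 1], [[0, 0, 0.4], 0, 1], [[0, 0, 0.2], 0, 1], [[0, 0, 0], 0, 1]]'

```text
time_s: 10.25
tool_pos: [0.4924, -0.3316, 0.032]
tcp_rot: [[-1.0, 0.017, 0.0], [0.017, 1.0, -0.0], [-0.0, -0.0, -1.0]]
ft_force: [-1.1, 0.3, -1.0]
opening: 0.0195
grip_force: 58.8
```

```bash
python3 - <<'E'
from h import *
to(.493,-.332,.027)
E
```

```text
t 10.25 pos [ 0.4924 -0.3316  0.032 ] yang 89.04 z [ 5.e-04 -3.e-04 -1.e+00] F [-1.1  0.3 -1. ] M [-0.03 -0.02 -0.02] open 19.5 grip 59 q [-41.7  25.7 -10.6  53.6   0.  -40.7]
tool shift cm [-0.06 -0.04  0.5 ]
```

Emit:
carry_out --targets '[[[0, 0, 0.2], 0, 1], [[0, 0, 0.1], 0, 1], [[0, 0, 0], 0, 1]]'

```text
time_s: 10.55
tool_pos: [0.4922, -0.3315, 0.0289]
tcp_rot: [[-1.0, 0.017, 0.0], [0.017, 1.0, -0.0], [-0.0, -0.0, -1.0]]
ft_force: [0.2, 0.1, -1.6]
opening: 0.0201
grip_force: 58.8
```

Emit:
carry_out --targets '[[[0, 0, 0.1], 0, 1], [[0, 0, 0], 0, 1]]'

```text
time_s: 10.75
tool_pos: [0.4921, -0.3315, 0.0277]
tcp_rot: [[-1.0, 0.017, 0.0], [0.017, 1.0, 0.0], [-0.0, 0.0, -1.0]]
ft_force: [-0.6, 1.0, -0.5]
opening: 0.0197
grip_force: 58.8
```

Emit:
carry_out --targets '[[[0, 0, 0.1], 0, 1], [[0, 0, 0], 0, 1]]'

```text
time_s: 10.95
tool_pos: [0.4922, -0.3315, 0.0269]
tcp_rot: [[-1.0, 0.017, 0.0], [0.017, 1.0, -0.0], [-0.0, -0.0, -1.0]]
ft_force: [0.0, -0.5, 0.7]
opening: 0.0199
grip_force: 58.8
```

Emit:
carry_out --targets '[[[0, 0, 0.1], 0, 1], [[0, 0, 0], 0, 1]]'

```text
time_s: 11.15
tool_pos: [0.4923, -0.3315, 0.0268]
tcp_rot: [[-1.0, 0.017, 0.001], [0.017, 1.0, -0.0], [-0.001, -0.0, -1.0]]
ft_force: [-2.5, 1.9, 6.9]
opening: 0.0201
grip_force: 59.7
```

Emit:
carry_out --targets '[[[0, 0, -0.05], 0, 2.2], [[0, 0, 0], 0, 2.6], [[0, 0, 0], 0, 3.5], [[0, 0, 0], 0, 4.5], [[0, 0, 0], 0, 4.5], [[0, 0, -0.5], 0, 4.5], [[0, 0, -1], 0, 4.5], [[0, 0, -1.5], 0, 4.5], [[0, 0, -2], 0, 4.5], [[0, 0, -3], 0, 4.5], [[0, 0, -3], 0, 4.5], [[0, 0, -3], 0, 4.5], [[0, 0, -2], 0, 4.5], [[0, 0, 0], 0, 4.5]]'

```text
time_s: 12.55
tool_pos: [0.4939, -0.333, 0.1909]
tcp_rot: [[-1.0, 0.017, 0.006], [0.017, 1.0, -0.005], [-0.006, -0.005, -1.0]]
ft_force: [1.2, -0.3, -0.9]
opening: 0.045
grip_force: 0.0
```

```bash
python3 - <<'E'
from h import *
# bar top outline centre from the top picture
im=cv2.imread("pics/top5.png")[:,:,::-1].copy()
m=cv2.inRange(im,(70,70,70),(140,140,140))[208:238,262:290]; ys,xs=np.nonzero(m)
r=cv2.minAreaRect(np.c_[xs+262,ys+208].astype(np.float32)); print(r)
E=[ray("top",p,.112)[:2] for p in ((274.45,211),(274.2,233.4))]; print("bar ends",E, "centre",np.mean(E,0))
print(proj("top",np.array([[.527-.022,.0237,.112],[.527+.022,.0237,.112]])))
to(.527,.0237,.138)
t=optics.get_image("top"); s=optics.get_image("scene")
cv2.imwrite("pics/c6.png",np.hstack([cv2.resize(s[190:360,140:310,::-1],(400,400)),cv2.resize(t[130:290,380:540,::-1],(400,400),interpolation=cv2.INTER_CUBIC)]))
E
```

```text
((274.0, 221.5), (21.0, 4.0), 90.0)
bar ends [array([0.54736786, 0.02166481]), array([0.50479868, 0.02206411])] centre [0.52608327 0.02186446]
[[273.3321855  233.30978783]
 [273.38031258 210.16954364]]
t 12.55 pos [ 0.4939 -0.333   0.1909] yang 89.04 z [ 0.0057 -0.0049 -1.    ] F [ 1.2 -0.3 -0.9] M [ 0.05 -0.02  0.04] open 45.0 grip 0 q [-41.7  20.    4.1  73.6   0.  -40.7]
tool shift cm [-2.68 35.74  5.13]
```

View pics/c6.png

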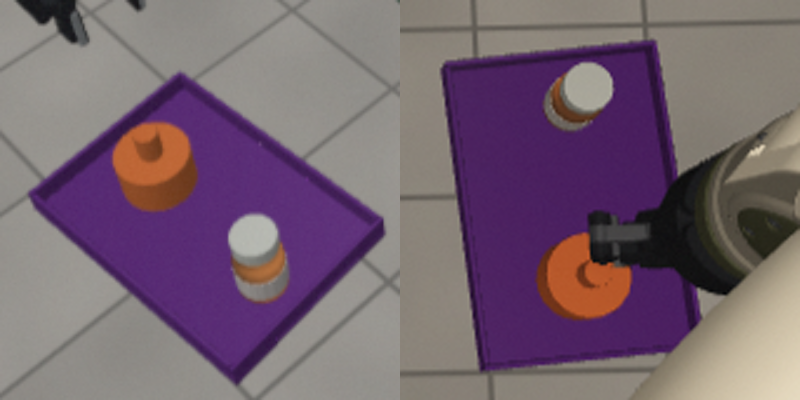

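The cap stands upright, open side down, in the empty end of the tray. The jar and tray are unmoved. Back to the dial.

Emit:
carry_out --targets '[[[-0.1, 1.2, 0], 0, 4.5], [[-0.2, 2.3, 0], 0, 4.5], [[-0.2, 2.3, 0], 0, 4.5], [[-0.2, 2.3, 0], 0, 4.5], [[-0.2, 2.3, 0], 0, 4.5], [[-0.2, 2.3, 0], 0, 4.5], [[-0.2, 2.3, 0], 0, 4.5], [[-0.2, 2.3, 0], 0, 4.5], [[-0.2, 2.3, 0], 0, 4.5], [[-0.2, 2.3, 0], 0, 4.5], [[-0.2, 2.3, 0], 0, 4.5], [[-0.2, 2.3, 0], 0, 4.5], [[-0.2, 2.3, 0], 0, 4.5], [[-0.2, 2.3, 0], 0, 4.5], [[-0.2, 2.3, 0], 0, 4.5], [[-0.2, 1.4, 0], 0, 4.5], [[0, 0.8, 0], 0, 4.5], [[0, 0, 0], 0, 4.5], [[0, 0, 0], 0, 4.5]]'

```text
time_s: 14.55
tool_pos: [0.5289, 0.0237, 0.186]
tcp_rot: [[-1.0, 0.017, -0.0], [0.017, 1.0, -0.0], [0.0, -0.0, -1.0]]
ft_force: [0.0, -0.2, -0.2]
opening: 0.0454
grip_force: 0.0
```

```bash
python3 - <<'E'
from h import *
to(.527,.0233,.08)
E
```

```text
t 14.55 pos [0.5289 0.0237 0.186 ] yang 89.03 z [-5.e-04 -2.e-04 -1.e+00] F [ 0.  -0.2 -0.2] M [ 0.    0.   -0.03] open 45.4 grip 0 q [-6.1 13.2 -5.9 70.9 -0.  -5.2]
tool shift cm [ 0.18 -0.04 10.6 ]
```

Emit:
carry_out --targets '[[[0.15, 0, 1], 0, 4.5], [[0, 0, 2], 0, 4.5], [[0, 0, 2], 0, 4.5], [[0, 0, 2], 0, 4.5], [[0, 0, 1.5], 0, 4.5], [[0, 0, 1], 0, 4.5], [[0, 0, 0.5], 0, 4.5], [[0, 0, 0.5], 0, 4.5], [[0, 0, 0], 0, 4.5]]'

```text
time_s: 15.45
tool_pos: [0.5276, 0.0238, 0.0811]
tcp_rot: [[-1.0, 0.017, -0.0], [0.017, 1.0, 0.0], [0.0, 0.0, -1.0]]
ft_force: [-0.7, 0.0, 0.1]
opening: 0.0452
grip_force: 0.0
```

```bash
python3 - <<'E'
from h import *
to(.527,.0233,.066)
im=optics.get_image("scene")
x0,y0=300,110
cv2.imwrite("pics/c7.png",cv2.resize(im[y0:y0+90,x0:x0+90,::-1],None,fx=6.6,fy=6.6,interpolation=cv2.INTER_CUBIC))
E
```

```text
t 15.45 pos [0.5276 0.0238 0.0811] yang 89.02 z [-2.e-04  1.e-04 -1.e+00] F [-0.7  0.   0.1] M [ 0.01 -0.05  0.05] open 45.2 grip 0 q [ -6.1  16.7 -16.6  56.7   0.   -5.1]
tool shift cm [ 0.06 -0.05  1.51]
```

View pics/c7.png

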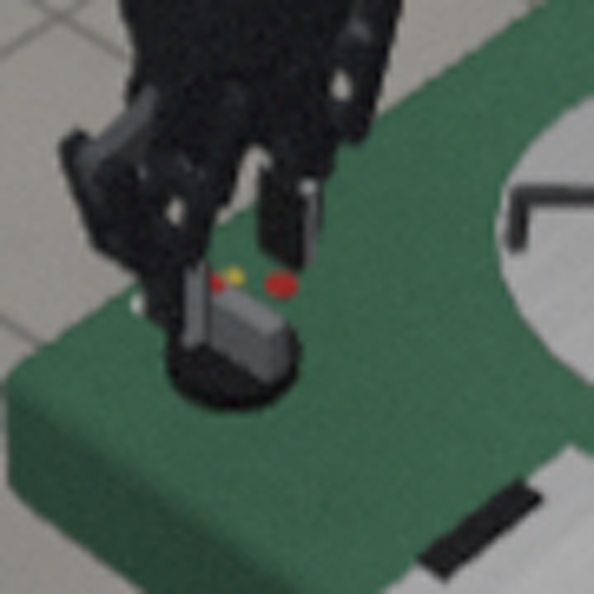

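Fingers straddle the bar: left tip about (188, 347), right (303, 270), estimated about 0.112 m high. Lowering 16 mm with force watched, then closing.

Emit:
carry_out --targets '[[[0, -0.03, 0.5], 0, 4.5], [[0, 0, 0.4], 0, 4.5], [[0, 0, 0.4], 0, 4.5], [[0, 0, 0.3], 0, 4.5], [[0, 0, 0], 0, 4.5]]'

```text
time_s: 16.0
tool_pos: [0.5272, 0.0238, 0.0647]
tcp_rot: [[-1.0, 0.017, -0.001], [0.017, 1.0, 0.0], [0.001, 0.0, -1.0]]
ft_force: [-0.8, -0.1, -0.3]
opening: 0.045
grip_force: 0.0
```

Emit:
carry_out --targets '[[[0, 0, 0], 0, 3.5], [[0, 0, 0], 0, 2.5], [[0, 0, 0], 0, 1.6], [[0, 0, 0], 0, 1.3], [[0, 0, 0], 0, 0.5], [[0, 0, 0], 0, 0], [[0, 0, 0], 0, 0], [[0, 0, 0], 0, 0], [[0, 0, 0], 0, 0]]'

```text
time_s: 16.9
tool_pos: [0.5278, 0.0238, 0.0656]
tcp_rot: [[-1.0, 0.017, 0.0], [0.017, 1.0, 0.0], [-0.0, 0.0, -1.0]]
ft_force: [-1.9, 1.7, 5.8]
opening: 0.0094
grip_force: 61.3
```

```bash
python3 - <<'E'
from h import *
to(.527,.0233,.066)
E
```

```text
t 16.9 pos [0.5278 0.0238 0.0656] yang 89.05 z [ 5.e-04  2.e-04 -1.e+00] F [-1.9  1.7  5.8] M [0.2  0.25 0.17] open 9.4 grip 61 q [ -6.1  17.5 -17.9  54.6   0.   -5.2]
tool shift cm [ 0.07 -0.05 -0.04]
```

Emit:
carry_out --targets '[[[0, 0, 0], 0.05, 0], [[0, 0, 0], 0.1, 0], [[0, 0, 0], 0.1, 0], [[0, 0, 0], 0.1, 0], [[0, 0, 0], 0.1, 0], [[0, 0, 0], 0.1, 0], [[0, 0, 0], 0, 0]]'

```text
time_s: 17.6
tool_pos: [0.5278, 0.0238, 0.0656]
tcp_rot: [[-0.843, 0.539, 0.0], [0.539, 0.843, 0.0], [-0.0, 0.0, -1.0]]
ft_force: [-1.7, 0.9, 5.3]
opening: 0.0095
grip_force: 61.6
```

```bash
python3 - <<'E'
from h import *
to(.527,.0233,.066)
E
```

```text
t 17.6 pos [0.5278 0.0238 0.0656] yang 57.41 z [ 5.e-04  2.e-04 -1.e+00] F [-1.7  0.9  5.3] M [0.19 0.27 0.11] open 9.5 grip 62 q [ -6.1  17.5 -17.9  54.6   0.   26.5]
tool shift cm [ 0.04 -0.09 -0.04]
```

Emit:
carry_out --targets '[[[0, 0, 0], 0.1, 0], [[0, 0, 0], 0.1, 0], [[0, 0, 0], 0.1, 0], [[0, 0, 0], 0.1, 0], [[0, 0, 0], 0.1, 0], [[0, 0, 0], 0.1, 0], [[0, 0, 0], 0.05, 0], [[0, 0, 0], 0, 0], [[0, 0, 0], 0, 0]]'

```text
time_s: 18.5
tool_pos: [0.5278, 0.0239, 0.0656]
tcp_rot: [[-0.347, 0.938, 0.001], [0.938, 0.347, 0.0], [0.0, 0.001, -1.0]]
ft_force: [-2.2, 1.8, 4.8]
opening: 0.0097
grip_force: 61.5
```

```bash
python3 - <<'E'
from h import *
to(.527,.0233,.066)
im=optics.get_image("scene"); t=optics.get_image("top")
a=cv2.resize(im[125:190,300:365,::-1],(400,400),interpolation=cv2.INTER_CUBIC)
cv2.imwrite("pics/c8.png",np.hstack([a,cv2.resize(t[195:265,235:305,::-1],(400,400),interpolation=cv2.INTER_CUBIC)]))
E
```

```text
t 18.5 pos [0.5278 0.0239 0.0656] yang 20.3 z [ 6.e-04  3.e-04 -1.e+00] F [-2.2  1.8  4.8] M [0.2  0.23 0.26] open 9.7 grip 61 q [ -6.1  17.5 -17.9  54.6   0.   63.6]
tool shift cm [-0.03 -0.1  -0.04]
```

View pics/c8.png

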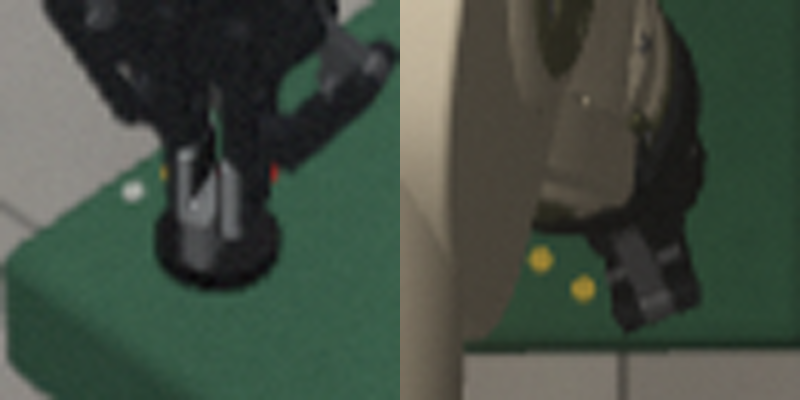

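The picture shows the bar held between the fingers, with its rear end facing the camera at (200, 245). That was my 11th picture, one over the limit of 10, so I'll view no more. I'll check the bar's angle numerically instead.

```bash
python3 - <<'E'
from h import *
g=cv2.cvtColor(optics.get_image("scene"),cv2.COLOR_RGB2GRAY)
C=np.array([.5269,.0235])
for d in (0.8,1.0,1.1,1.2,1.3):
    a=-.015-d; u=np.array([np.cos(a),np.sin(a)]); v=np.array([-u[1],u[0]])
    P=[[*(C+.022*u+s*.0055*v),z] for z in (.092,) for s in (-1,0,1)]
    print(d,proj("scene",np.array(P)).round(1).tolist())
for r in range(159,171): print(r,g[r,322:348].tolist())
E
```

```text
0.8 [[332.4, 167.4], [334.8, 167.4], [337.2, 167.4]]
1.0 [[330.5, 166.9], [332.9, 167.2], [335.3, 167.6]]
1.1 [[329.6, 166.6], [331.9, 167.1], [334.3, 167.6]]
1.2 [[328.8, 166.2], [331.0, 166.8], [333.3, 167.5]]
1.3 [[328.1, 165.7], [330.2, 166.5], [332.3, 167.4]]
159 [83, 79, 80, 76, 51, 29, 43, 92, 102, 111, 113, 117, 106, 59, 94, 102, 74, 39, 33, 27, 28, 45, 69, 79, 80, 80]
160 [81, 81, 81, 62, 32, 23, 33, 81, 100, 107, 114, 117, 86, 48, 96, 100, 69, 34, 23, 24, 31, 31, 46, 76, 79, 81]
161 [80, 81, 80, 41, 29, 27, 25, 58, 83, 91, 98, 95, 65, 46, 95, 99, 71, 41, 32, 30, 30, 30, 31, 65, 80, 82]
162 [79, 79, 82, 40, 26, 26, 25, 48, 74, 76, 76, 73, 61, 49, 91, 100, 82, 43, 31, 33, 27, 27, 32, 46, 75, 80]
163 [79, 81, 82, 40, 26, 24, 30, 48, 73, 78, 76, 71, 58, 51, 71, 83, 69, 39, 28, 33, 32, 28, 31, 45, 78, 82]
164 [79, 76, 79, 32, 24, 29, 30, 46, 73, 77, 78, 71, 64, 57, 41, 32, 31, 27, 27, 29, 34, 34, 28, 44, 77, 82]
165 [79, 80, 79, 32, 29, 26, 24, 50, 73, 77, 74, 70, 62, 47, 31, 30, 30, 29, 28, 27, 26, 33, 25, 49, 77, 79]
166 [78, 81, 78, 41, 24, 22, 27, 47, 73, 77, 77, 68, 57, 40, 26, 30, 30, 30, 25, 30, 33, 25, 19, 55, 78, 79]
167 [78, 77, 80, 57, 27, 22, 27, 41, 66, 71, 77, 71, 49, 32, 30, 34, 32, 27, 30, 30, 26, 22, 32, 65, 77, 76]
168 [80, 80, 79, 68, 39, 14, 20, 20, 33, 50, 68, 59, 39, 34, 30, 34, 24, 25, 26, 25, 18, 18, 56, 78, 81, 77]
169 [81, 79, 79, 78, 65, 38, 18, 21, 13, 19, 23, 20, 25, 24, 22, 27, 19, 21, 19, 14, 27, 43, 75, 77, 80, 79]
170 [78, 82, 80, 80, 79, 64, 46, 29, 19, 11, 15, 17, 16, 13, 17, 22, 13, 17, 17, 23, 56, 67, 79, 78, 78, 80]
```

Emit:
carry_out --targets '[[[0, 0, 0], 0.02, 0], [[0, 0, 0], 0, 0], [[0, 0, 0], 0, 0], [[0, 0, 0], 0, 0], [[0, 0, 0], 0, 0]]'

```text
time_s: 19.15
tool_pos: [0.5278, 0.0238, 0.0656]
tcp_rot: [[-0.328, 0.945, 0.001], [0.945, 0.328, 0.0], [0.0, 0.001, -1.0]]
ft_force: [-1.7, 0.5, 6.3]
opening: 0.0093
grip_force: 61.5
```

```bash
python3 - <<'E'
from h import *
to(.527,.0233,.066)
g=cv2.cvtColor(optics.get_image("scene"),cv2.COLOR_RGB2GRAY)
for r in (165,166,167): print(r,g[r,326:338].tolist())
im=optics.get_image("scene")
pur=big(im,(125,80,30),(155,255,255),True); print("tray",fit({"scene":pur},lambda x:[box(*x,.26,.18,0,.026)],[.555,-.327,.084],[.01,.01,.1]))
print(env.hand_in())
E
```

```text
t 19.15 pos [0.5278 0.0238 0.0656] yang 19.15 z [ 6.e-04  2.e-04 -1.e+00] F [-1.7  0.5  6.3] M [0.2  0.3  0.22] open 9.3 grip 61 q [ -6.1  17.5 -17.9  54.6   0.   64.7]
tool shift cm [-0.02 -0.09 -0.04]
165 [25, 30, 21, 47, 74, 78, 75, 67, 64, 48, 29, 31]
166 [22, 27, 27, 48, 74, 77, 77, 65, 56, 41, 29, 30]
167 [27, 23, 21, 44, 63, 71, 77, 64, 45, 34, 31, 29]
tray (array([ 0.55555489, -0.32773993,  0.08449262]), np.float64(0.010497565609785098))
the job is handed in; nothing more can be done
None
```

Handed in at about 19 s: the cap is open side down in the tray's empty end, the dial is at the third click (red dot; bar angle measured at about 1.2 rad) and still gripped there, and the tray and jar are unmoved; I viewed 11 pictures, one over the limit of 10.

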